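# Seat the indicator lens and hold the sprung keeper past its ratchet

### The arm

A 6-joint arm with a two-finger parallel gripper is mounted at the origin on the work surface. World frame = base frame: x ahead of the robot, y to its left, z up, the work surface at z = 0. Lengths are in m, angles in rad, forces in N, time in s.
With the tool pointing down it reaches from about 0.35 to 0.775 m from the base axis. Payload 7.3 kg.
Tool frame: the origin (TCP) lies at the very end of the fingers, on their centre line; the grasp point (between the pads) lies 19 mm behind it (robot.pinch_z is the distance from the TCP to the grasp point, in m); z points along the fingers, y is the line along which they close (so a half turn about z gives the same grasp; the last joint's range is limited). The gripper opens to 92 mm and grips with 3 to 60 N. Pads are 19 mm wide; open, the fingers measure 130 mm over their backs; the gripper's body (75 mm by 190 mm) begins 47 mm behind the grasp point.
Start: joints at [-1.372, 0.342, 1.524, -0, 1.275, -0.146], TCP at [0.177, -0.494, 0.227] pointing down, gripper open.
Joint ranges: [-2.53, 2.53], [-0.77, 2.02], [0.04, 2.7], [-1, 4.14], [0.28, 2.66], [-3.11, 3.11]. Speed limits (rad/s): [2.57, 2.57, 3.14, 3.14, 3.14, 3.14].

### API

Orientations are given as [roll, pitch, yaw] about the fixed x, y, z axes, in that order (R = Rz(yaw) Ry(pitch) Rx(roll)).
In Python, from cell import robot gives the robot as it stands.
- The arm moves only by the tool move_arm, never from a script. Its argument "motion" is a list of rows, each a list of 6 numbers: the shift along the tool's x, y, z in units of 0.1 m (1.0 is 0.1 m), then the turn, a rotation vector about the tool's x, y, z in units of pi rad (1.0 is pi rad). In form: [[dx, dy, dz, rx, ry, rz], ...]. A call has 1 to 12 rows; each row is the pose to reach, as a shift and turn from the pose commanded when the call began, along the tool's axes at that moment, turning the shorter way round; what a row does not reach only later rows make up. A row lasts 1/8 s, in which the tool goes at most 62.5 mm and 10.7 degrees, less where a joint would pass 70% of its speed; a pose out of reach is approached as far as the arm can. A call with a number of a shift or a turn outside -1 to 1 is refused whole. A call with a gripper value outside its range is refused whole. "fingers" is the opening, from -1 (shut) to 1 (fully open), set as the call begins (left out, the last holds). The fingers move at their own pace and stop on an object; "newtons" is the grip in N (left out, the last holds). Time passes only in rows, so rows that repeat a pose let the fingers close. It gives the time, the measured TCP pose, the force, the opening and the grip force at its end, in the units of the state.
- robot.observe(): the state, without advancing time (a new reading comes with each control period).
- robot.read_camera(name): name is "side" or "top" or "wrist"; returns a dict with "image" (420x560x3 uint8, red, green, blue), "range_z" (420x560 float32, m along the optical axis (not along the pixel's ray), 0 where there is no reading), "vfov" (degrees; the focal length in pixels is half the picture's height over the tangent of half this angle, whatever the lens; pixels are square), "cx", "cy" (the principal point, pixels), "extrinsics" (4x4, takes a point from camera to world coordinates); the wrist camera has in their place "hand_eye" (4x4, takes a point from camera to tool coordinates, whose origin is the TCP and whose axes are the flange's). Camera axes: x right, y up, looking along -z (the intrinsics and any distortion apply to the point x, -y, -z); pixel columns grow to the right and rows downward; lengths in m; the calibration is good to about 2 mm. The wrist camera is an equidistant fisheye: a pixel r from the principal point sees the ray r / f radians off the axis. A picture is of the moment at which its call begins: read the wrist's pose just before it.
- robot.hand_in(): hands the job in; it is judged then, once.
The state is a dict: "time": time; "qpos": joint angles; "qvel": joint speeds; "joint_efforts": joint torques, N m; "tool_pos": TCP position; "tool_rot": TCP orientation; "contact_force": force on the tool from outside, world axes, zero at the start; "torque": the same for the moment, N m; "opening": finger opening in m; "grip_force": force on a finger pad.
Only numpy, scipy, OpenCV 4.12 (cv2) and the standard library are available. Lean on these libraries where they do the work, as an engineer would, in place of code of your own. Each camera call takes 0.05 s, during which the arm holds its last target. There are 200 camera calls.

### The job

Seat the round-flanged indicator lens fully home in the round recess of the lens fixture, setting it down rather than dropping it, and let go of it. Then push the fixture's sprung keeper slide towards the lens until it is past its ratchet click, and finish while still holding it pushed there against its spring, a little beyond where the ratchet alone would catch it. Leave the square lens, wrench, brackets and jar where they lie.

Things in the scene. Friction and masses are not known exactly. Their poses are not given: they have to be found in the camera images.
- round_lens_center (a point): Loose green glass lens with a ROUND flange, 56 g, flange down on the mat: flange 46 mm diameter, 6 mm thick; above it a round barrel 28 mm diameter, 20 mm tall, its top 4 mm domed. The point is on its axis half-way up (13 mm above the underside, 7 mm above the flange's top); z is its axis. Grip the barrel from above. Its start place and the square lens's are swapped at random.
- square_lens_center (a point): Bystander: a like green glass lens, the same barrel and heights, but with a SQUARE flange 44 x 44 x 6 mm, which does not go into the recess. Point half-way up on its axis. Not to be moved (20 mm allowed).
- fixture: Lens fixture bolted down on the 3 mm mat: base plate 250 (x -120 to 130) x 120 x 8 mm. Origin on its underside, on the centre line; x is the way the slide is pushed (away from the robot, turned up to 0.35 rad), y left, z up. Nest block 84 x 84 mm centred at x = 75 mm, top 22 mm above the origin. Spring pawl and housing at x = -26, y = 25 to 78 mm, up to 38 mm high.
- nest (a point): Centre of the floor of the round recess in the nest block, 48 mm wide, 6 mm deep, small chamfer: the flange goes in with 1 mm to spare all round and ends flush; a seated lens has its centre point 13 mm above this point. Axes as the fixture. The fork tips, slide back, end 30 mm on the -x side, 9 to 15 mm above it: fingers on the +y and -y sides of the barrel clear them.
- push_face (a point): Centre of the flat rear (-x) face of the slide's upright push plate, which is 50 mm wide (y), 12 mm thick (x) and stands from 20 to 71 mm above the fixture's origin. The point is 53.5 mm above that origin and moves with the slide. Axes as the fixture. Behind it (-x) is free space above the base plate (8 mm) and two rails (18 mm high, 21 to 30 mm either side).
- slide (a joint): Travel (m) of the keeper slide along the fixture's +x: 0 is fully back. Pushed, its two fork tines (17 to 25 mm either side, 3 mm above the nest block) run over the lens flange past the barrel. Spring 200 N/m: 3 N at 0, 9 N at 0.030; the ratchet tooth adds up to 3 N. The pawl clicks in at about 0.022, where the slide would rest if let go; end stop at 0.036.
- wrench_mid (a point): Bystander: chrome bezel wrench lying flat, about 205 mm long, 60 mm wide at its fork, 6 mm thick; point in the middle of its shank, 3 mm up; x along it.
- bracket_a_mid (a point): Bystander: loose steel L-shaped mounting bracket, 50 x 40 mm, 40 mm tall; point 20 mm above the middle of its underside.
- bracket_b_mid (a point): Bystander: the second such bracket.
- jar_mid (a point): Bystander: loose glass jar with a steel cap, 60 mm diameter, 70 mm tall; point half-way up.
- turntable: Bystander, bolted down: aluminium turntable 210 mm across, 46 mm high, with a domed round instrument 84 mm across on it, 114 mm high in all; origin at the centre of its underside.

How it is judged:
By the outcome, as a careful person would: the job done as asked, in the order asked, and still so for the second after the job is handed in, while the arm keeps its last pose, push and grip.
It also fails if it takes over 51 s, if anything falls off the work surface, if the arm or the gripper's body presses on something with over 40 N, if the wrist force passes 120 N, or if a joint passes its speed limit or range.

## Working session

There is one attempt and no reset: what is moved stays moved. The work goes in short steps, Python scripts to look and compute and a tool call to move; the robot and the scene stay as the last step left them, time stands still between calls to the robot, and variables do not carry over. Pictures are saved under pics/ and viewed, at most 10 in all, crops included, and the job is handed in when it is done.

Besides the shell and the picture viewer there is one more tool, called after "Call:" in YAML: its name, and indented under it one key for each argument. move_arm: Moves the arm, as the interface text tells. Shifts and turns lie within -1 to 1; 1 stands for 0.1 m of shift or pi rad of turn. Its arguments: {"type":"object","properties":{"motion":{"type":"array"},"fingers":{"type":"number"},"newtons":{"type":"number"}},"required":["motion"]}

```bash
mkdir -p pics; ls
cat > h.py <<'E'
import numpy as np, cv2
from cell import robot
from scipy.spatial.transform import Rotation as R
def snap(n,tag):
    s=robot.observe(); c=robot.read_camera(n)
    cv2.imwrite(f'pics/{tag}.png',cv2.cvtColor(c['image'],cv2.COLOR_RGB2BGR))
    np.savez(f'{tag}.npz',pos=s['tool_pos'],rot=s['tool_rot'],**c); return c
def pt(tag,u,v,z=None):
    """world point at pixel; by range, or on plane z"""
    c=np.load(f'{tag}.npz'); im=c['range_z']; f=im.shape[0]/2/np.tan(np.radians(float(c['vfov']))/2)
    x,y=(u-float(c['cx']))/f,(v-float(c['cy']))/f
    if 'hand_eye' in c:
        T=np.eye(4);T[:3,:3]=R.from_euler('xyz',c['rot']).as_matrix();T[:3,3]=c['pos'];T=T@c['hand_eye']
        r=np.hypot(x,y)+1e-12; d=np.array([x/r*np.sin(r),-y/r*np.sin(r),-np.cos(r)])
    else: T=c['extrinsics']; d=np.array([x,-y,-1.])
    if z is None:
        return T[:3,:3]@(d/-d[2]*im[int(round(v)),int(round(u))])+T[:3,3]
    D=T[:3,:3]@d; return T[:3,3]+D*(z-T[2,3])/D[2]
E
python3 - <<'E'
from h import *
for n in ('top','side'):
    c=snap(n,n+'0'); print(n,c['vfov'],c['cx'],c['cy'],c['extrinsics'].round(3).tolist(),[k for k in c])
print(robot.observe())
E
```

```text
pics
top 47.46855059697154 277.43080888810215 213.3369926361076 [[0.0, 0.992, -0.125, 0.375], [-1.0, 0.001, 0.003, -0.009], [0.003, 0.125, 0.992, 1.172], [0.0, 0.0, 0.0, 1.0]] ['image', 'range_z', 'vfov', 'cx', 'cy', 'extrinsics']
side 55.40614934942207 276.32263366191773 208.07073770570292 [[-0.84, 0.282, -0.465, 0.083], [-0.543, -0.452, 0.707, 0.625], [-0.011, 0.846, 0.533, 0.571], [0.0, 0.0, 0.0, 1.0]] ['image', 'range_z', 'vfov', 'cx', 'cy', 'extrinsics']
{'time': 0.1, 'qpos': array([-1.37202837e+00,  3.42633562e-01,  1.52492158e+00, -2.99033694e-05,
        1.27540347e+00, -1.46029082e-01]), 'qvel': array([-0.00118395, -0.00202874, -0.00182397,  0.00095983,  0.00110393,
       -0.00108377]), 'joint_efforts': array([ 1.65080852e-03, -4.32002807e+01, -2.44695336e+01,  7.18797161e-02,
        5.26485499e-02, -5.64901188e-05]), 'tool_pos': array([ 0.17737786, -0.49373876,  0.22612455]), 'tool_rot': array([-3.14023707e+00, -1.70469683e-04,  3.44805650e-01]), 'contact_force': array([-0.58254954, -0.06138132, -0.07629156]), 'torque': array([ 0.03508778,  0.00549356, -0.01064258]), 'grip_force': 0.0, 'opening': 0.09191565226533085}
```

View pics/top0.png

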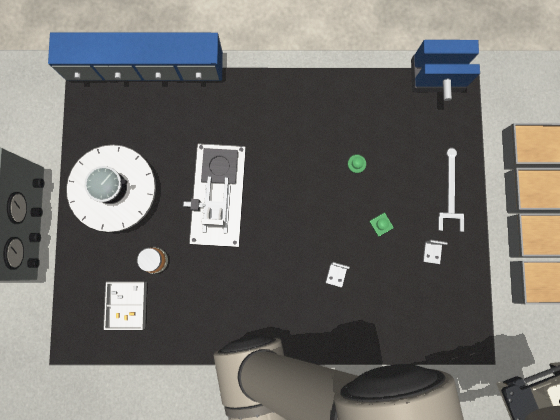

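View pics/side0.png

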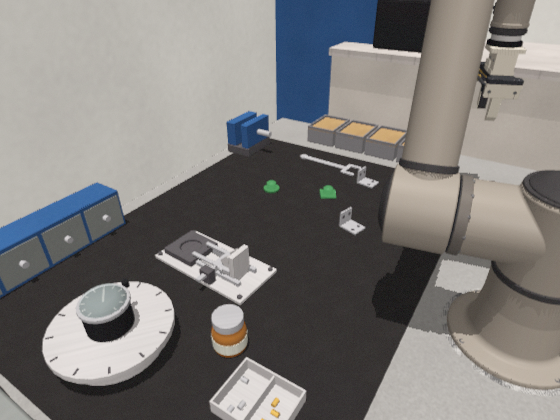

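The top view shows the round lens at (357,163), the square lens at (382,224), and the fixture with corners near (197,145), (245,147), (239,246), (190,243) and its recess at about (219,165). The side view agrees with this layout.

Run:
```python
from h import *
im=cv2.imread('pics/top0.png')
hsv=cv2.cvtColor(im,cv2.COLOR_BGR2HSV)
m=cv2.inRange(hsv,(45,90,50),(80,255,255)); n,l,st,ce=cv2.connectedComponentsWithStats(m)
for s,c in zip(st[1:],ce[1:]):
    if s[4]>40: print(s,c,pt('top0',*c,z=.012),pt('top0',*c))
for p in [(197,145),(245,147),(239,246),(190,243)]: print(p,pt('top0',*p,z=.011))
print('recess',pt('top0',219,165,z=.025))
cv2.imwrite('pics/fix0.png',cv2.resize(im[135:255,170:270],None,fx=5,fy=5,interpolation=cv2.INTER_CUBIC))
```

```text
[348 155  18  18 257] [356.55252918 163.46303502] [ 0.64521547 -0.20914782  0.012     ] [ 0.64255913 -0.20718566  0.02339362]
[370 213  23  23 316] [381.03797468 224.08544304] [ 0.49399989 -0.26591865  0.012     ] [ 0.49221345 -0.26207692  0.02937252]
(197, 145) [0.6921088  0.18789772 0.011     ]
(245, 147) [0.68711638 0.06815097 0.011     ]
(239, 246) [0.44041091 0.08058149 0.011     ]
(190, 243) [0.44764924 0.19972229 0.011     ]
recess [0.63802245 0.13054956 0.025     ]
```

View pics/fix0.png

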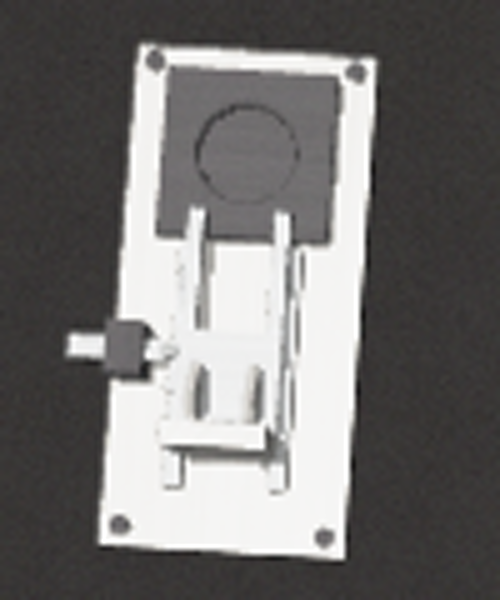

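The crop shows the recess centre at crop (247,153), which is (219.4,165.6) in the full picture. That gives a fixture yaw of about -0.049 and the nest at about (0.637, 0.131). Now I'll move towards the round lens.

Call:
move_arm:
  motion:
    - [0.4,0,0,0,0,0.045]
    - [0.8,0,0,0,0,0.09]
    - [1,0,0,0,0,0.125]
    - [1,0,0,0,0,0.125]
  fingers: 0.3
  newtons: 15

```text
time: 0.6
tool_pos: [0.2725, -0.4596, 0.2263]
tool_rot: [-3.141, 0.0, -0.044]
contact_force: [0.6, -0.7, 0.3]
opening: 0.0608
grip_force: 0.0
```

Call:
move_arm:
  motion:
    - [0.45,-0.33,0,0,0,0]
    - [0.9,-0.67,0,0,0,0]

```text
time: 0.85
tool_pos: [0.3643, -0.3979, 0.2265]
tool_rot: [3.142, 0.001, -0.048]
contact_force: [0.3, -0.1, -0.3]
opening: 0.0598
grip_force: 0.0
```

Call:
move_arm:
  motion:
    - [0.45,-0.33,0,0,0,0]
    - [0.9,-0.67,0,0,0,0]

```text
time: 1.1
tool_pos: [0.4581, -0.335, 0.2266]
tool_rot: [3.141, 0.001, -0.046]
contact_force: [0.7, -0.6, -0.6]
opening: 0.0598
grip_force: 0.0
```

Call:
move_arm:
  motion:
    - [0.45,-0.33,0,0,0,0]
    - [0.9,-0.67,0,0,0,0]

```text
time: 1.35
tool_pos: [0.5515, -0.2726, 0.2266]
tool_rot: [3.141, 0.0, -0.046]
contact_force: [0.3, -0.4, -0.1]
opening: 0.0593
grip_force: 0.0
```

Call:
move_arm:
  motion:
    - [0.45,-0.34,0.35,0,0,0]
    - [0.9,-0.68,0.7,0,0,0]
    - [0.9,-0.68,0.7,0,0,0]
    - [0.9,-0.68,0.7,0,0,0]

```text
time: 1.85
tool_pos: [0.6435, -0.2098, 0.1563]
tool_rot: [3.141, 0.001, -0.047]
contact_force: [-0.1, 1.1, 0.7]
opening: 0.0599
grip_force: 0.0
```

Run:
```python
from h import *
c=snap('wrist','w1'); print(robot.observe()['tool_pos'],c['vfov'],c['cx'],c['cy'],c['hand_eye'].round(3).tolist())
im=cv2.imread('pics/w1.png');hsv=cv2.cvtColor(im,cv2.COLOR_BGR2HSV)
m=cv2.inRange(hsv,(45,90,50),(80,255,255)); n,l,st,ce=cv2.connectedComponentsWithStats(m)
for i,(s,p) in enumerate(zip(st,ce)):
    if i and s[4]>100:
        print(s,p)
        v,u=np.nonzero(l==i); P=np.array([pt('w1',a,b) for a,b in zip(u,v)]); P=P[np.isfinite(P).all(1)]
        print('z pct',np.percentile(P[:,2],[2,20,50,80,98]))
        B=P[P[:,2]>P[:,2].max()-.006]; print('top',B.mean(0),'bbox mid',(P.min(0)+P.max(0))/2,P.max(0)-P.min(0))
```

```text
[ 0.64344079 -0.21043223  0.15740703] 65.70646984690485 281.35887222757987 212.42403822473315 [[-0.0, 0.959, 0.284, 0.078], [1.0, 0.0, 0.0, 0.0], [0.0, 0.284, -0.959, -0.158], [0.0, 0.0, 0.0, 1.0]]
[ 258  172   47   47 1730] [281.04450867 194.73121387]
z pct [0.00681477 0.00829088 0.00952451 0.02747729 0.02932663]
top [ 0.72166385 -0.21377419  0.31381402] bbox mid [ 0.67230807 -0.20977859  0.15758099] [0.09871157 0.04541306 0.31246608]
[311 317  41  25 704] [333.03409091 327.10795455]
z pct [0.00694651 0.00864439 0.02455465 0.02783763 0.02926859]
top [ 0.72166385 -0.21377419  0.31381402] bbox mid [ 0.59260682 -0.24997429  0.15721339] [0.25811407 0.07240021 0.31320126]
```

View pics/w1.png

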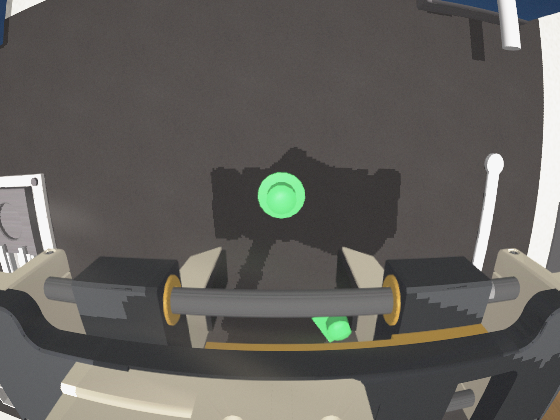

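The wrist view shows the round lens with its flange circle centred at about (281.5,195.5). The square lens is partly hidden at (333,327).

```bash
cat >> h.py <<'E'
def green(tag):
    im=cv2.imread(f'pics/{tag}.png');m=cv2.inRange(cv2.cvtColor(im,cv2.COLOR_BGR2HSV),(45,90,50),(80,255,255))
    n,l,st,ce=cv2.connectedComponentsWithStats(m); i=1+st[1:,4].argmax()
    v,u=np.nonzero(l==i); P=np.array([pt(tag,a,b) for a,b in zip(u,v)]); return P[(P[:,2]<.15)&(P[:,2]>0)]
E
python3 - <<'E'
from h import *
P=green('w1'); mid=lambda A:(A.min(0)+A.max(0))/2
F=P[P[:,2]<.013];B=P[P[:,2]>.02]
print('flange',cv2.minEnclosingCircle(F[:,:2].astype(np.float32)),np.median(F[:,2]));print('barrel',cv2.minEnclosingCircle(B[:,:2].astype(np.float32)),B[:,2].max())
print(pt('w1',281.5,195.5,.009))
E
```

```text
flange ((0.6470836400985718, -0.20995356142520905), 0.02423153817653656) 0.008558995105295508
barrel ((0.6482126712799072, -0.21021932363510132), 0.014174108393490314) 0.03037103606135022
[ 0.64797883 -0.21052267  0.009     ]
```

Call:
move_arm:
  motion:
    - [0.043,0,0.45,0,0,0]
    - [0.043,0,0.9,0,0,0]
    - [0.043,0,1,0,0,0]
    - [0.043,0,1,0,0,0]

```text
time: 2.4
tool_pos: [0.6484, -0.2105, 0.0582]
tool_rot: [3.141, -0.001, -0.049]
contact_force: [0.7, 0.2, 1.0]
opening: 0.0598
grip_force: 0.0
```

Run:
```python
from h import *
c=snap('wrist','w2'); print(robot.observe()['tool_pos'])
P=green('w2'); F=P[P[:,2]<.013];B=P[P[:,2]>.02]
print('flange',cv2.minEnclosingCircle(F[:,:2].astype(np.float32)),np.median(F[:,2]));print('barrel',cv2.minEnclosingCircle(B[:,:2].astype(np.float32)),B[:,2].max())
```

```text
[ 0.64915224 -0.2104288   0.05923581]
flange ((0.6462124586105347, -0.2109396606683731), 0.025181258097290993) 0.008278129160180323
barrel ((0.6482253670692444, -0.2102375477552414), 0.014046667143702507) 0.02866041790106122
```

Call:
move_arm:
  motion:
    - [0,0,0.25,0,0,0]
    - [0,0,0.4,0,0,0]
    - [0,0,0.455,0,0,0]
    - [0,0,0.455,0,0,0]

```text
time: 2.95
tool_pos: [0.6486, -0.2092, 0.0117]
tool_rot: [3.141, -0.0, -0.048]
contact_force: [0.9, 0.6, 0.0]
opening: 0.0598
grip_force: 0.0
```

Call:
move_arm:
  motion:
    - [0,0,0,0,0,0]
    - [0,0,0,0,0,0]
    - [0,0,0,0,0,0]
    - [0,0,0,0,0,0]
    - [0,0,0,0,0,0]
    - [0,0,0,0,0,0]
    - [0,0,0,0,0,0]
    - [0,0,0,0,0,0]
  fingers: -1
  newtons: 15

```text
time: 3.95
tool_pos: [0.6484, -0.2091, 0.0114]
tool_rot: [3.141, -0.0, -0.048]
contact_force: [-0.9, -0.6, 2.8]
opening: 0.0275
grip_force: 15.0
```

Call:
move_arm:
  motion:
    - [0,0,-0.2,0,0,0]
    - [0,0,-0.55,0,0,0]
    - [0,0,-1,0,0,0]

```text
time: 4.32
tool_pos: [0.6479, -0.2088, 0.1124]
tool_rot: [-3.141, 0.001, -0.048]
contact_force: [-0.0, -0.1, -1.1]
opening: 0.0274
grip_force: 15.0
```

Call:
move_arm:
  motion:
    - [-0.03,-0.3,0,0,0,0]
    - [-0.07,-0.7,0,0,0,0]
    - [-0.1,-1,0,0,0,0]

```text
time: 4.7
tool_pos: [0.6431, -0.1073, 0.1126]
tool_rot: [3.142, -0.001, -0.048]
contact_force: [0.9, 0.9, -0.4]
opening: 0.0273
grip_force: 15.0
```

Call:
move_arm:
  motion:
    - [-0.03,-0.35,0,0,0,0]
    - [-0.07,-0.7,0,0,0,0]
    - [-0.1,-1,0,0,0,0]

```text
time: 5.08
tool_pos: [0.638, -0.007, 0.1125]
tool_rot: [3.142, -0.001, -0.048]
contact_force: [1.2, -0.2, -0.7]
opening: 0.0273
grip_force: 15.0
```

Call:
move_arm:
  motion:
    - [-0.03,-0.35,0,0,0,0]
    - [-0.06,-0.65,0,0,0,0]
    - [-0.06,-0.8,0,0,0,0]
    - [-0.06,-0.8,0,0,0,0]
    - [-0.06,-0.8,0,0,0,0]

```text
time: 5.7
tool_pos: [0.636, 0.0707, 0.1114]
tool_rot: [3.141, -0.0, -0.049]
contact_force: [-0.6, -0.6, -0.4]
opening: 0.0271
grip_force: 15.0
```

Run:
```python
from h import *
c=snap('wrist','w3'); s=robot.observe();print(s['tool_pos'],s['tool_rot'],s['opening'])
im=cv2.imread('pics/w3.png')
P=green('w3');print(len(P))
cv2.imwrite('pics/w3b.png',cv2.resize(im[60:300,0:400],None,fx=2,fy=2,interpolation=cv2.INTER_CUBIC))
```

```text
[0.63596192 0.0705717  0.11129363] [ 3.14112726e+00 -1.05373043e-04 -4.91375356e-02] 0.027140839089857732
3404
```

View pics/w3b.png

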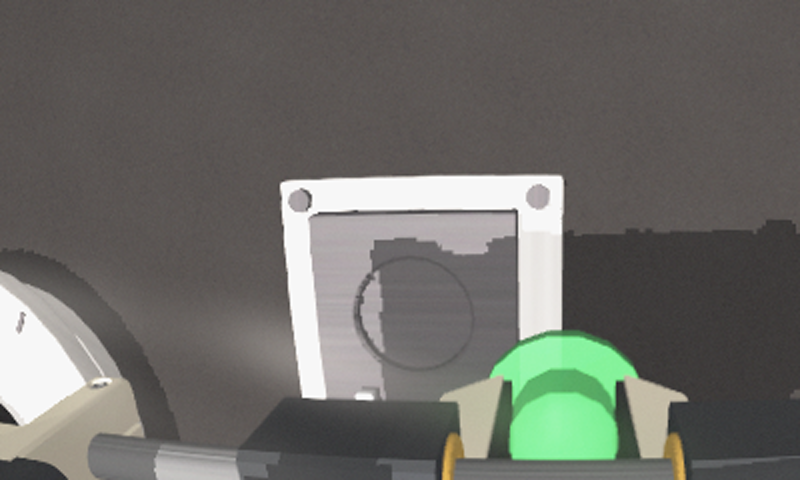

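The recess rim spans crop x 355–474 and y 257–370, so its centre is at full-picture (207,217). The lens is held upright in the fingers.

Run:
```python
from h import *
from scipy.optimize import least_squares
q=[(355,312),(474,318),(410,257),(418,370),(371,276),(459,281),(371,348)]
P=np.array([pt('w3',(a-.5)/2,60+(b-.5)/2,.025)[:2] for a,b in q])
r=least_squares(lambda p:np.hypot(*(P-p[:2]).T)-p[2],[.637,.131,.024]);print('rim',r.x,r.fun.round(4))
print('block z',[pt('w3',a,b)[2].round(4) for a,b in((165,200),(215,175),(207,217),(262,240))])
# nest block top corners
for a,b in((310,214),(518,209)): print(pt('w3',a/2,60+b/2,.025))
for a,b in((282,182),(563,177)): print('plate',pt('w3',a/2,60+b/2,.011))
G=green('w3');s=np.load('w3.npz');Rm=R.from_euler('xyz',s['rot']).as_matrix();L=(G-s['pos'])@Rm
for lo,hi in((-.004,.008),(-.022,-.012)):
    S=L[(L[:,2]>lo)&(L[:,2]<hi)];print(len(S),S.min(0),S.max(0),np.median(S,0))
```

```text
rim [0.64043599 0.13001477 0.02399409] [ 0.0009  0.0005 -0.     -0.0005 -0.0006 -0.0002 -0.0001]
block z [np.float64(0.0252), np.float64(0.0246), np.float64(0.0194), np.float64(0.108)]
[0.68432025 0.16858408 0.025     ]
[0.68034201 0.08508069 0.025     ]
plate [0.69740072 0.18586313 0.011     ]
plate [0.69032935 0.06754039 0.011     ]
1546 [ 0.001513   -0.01943833 -0.00398533] [0.0224986  0.02036338 0.00794534] [0.01452105 0.00071448 0.00274042]
1551 [-0.0046352  -0.01353446 -0.01880361] [ 0.01342869  0.01387654 -0.01201753] [ 0.00474523  0.00068727 -0.01602787]
```

Call:
move_arm:
  motion:
    - [0.01,-0.3,0,0,0,0]
    - [0.02,-0.595,0.1,0,0,0]
    - [0.02,-0.595,0.35,0,0,0]
    - [0.02,-0.595,0.58,0,0,0]
    - [0.02,-0.595,0.61,0,0,0]
    - [0.02,-0.595,0.61,0,0,0]

```text
time: 6.5
tool_pos: [0.6412, 0.1305, 0.0507]
tool_rot: [3.142, -0.001, -0.049]
contact_force: [-0.3, -0.8, -0.1]
opening: 0.0273
grip_force: 15.0
```

Run:
```python
from h import *
c=snap('wrist','w4'); s=robot.observe();print(s['tool_pos'],s['tool_rot'],s['opening'],s['contact_force'])
im=cv2.imread('pics/w4.png')
cv2.imwrite('pics/w4b.png',cv2.resize(im[130:270,180:380],None,fx=4,fy=4,interpolation=cv2.INTER_CUBIC))
```

```text
[0.64141801 0.13063209 0.05120302] [-3.14150275e+00 -1.62010439e-03 -4.87260307e-02] 0.02738939884651393 [-0.0080611  -1.02025611 -0.014946  ]
```

View pics/w4b.png

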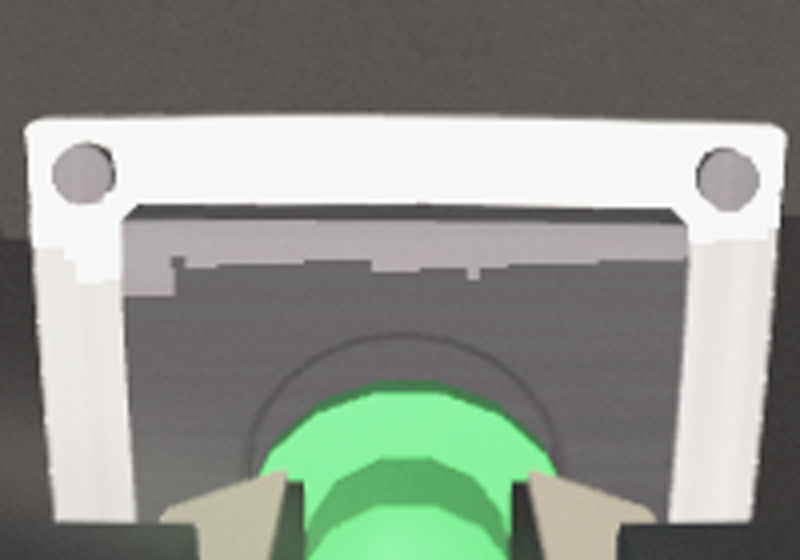

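The rim arc is visible ahead of the held flange: top (405,335), left (250,455), right (560,450) in the crop. I'll fit both circles.

Run:
```python
from h import *
from scipy.optimize import least_squares
c=np.load('w4.npz');pos=c['pos']
def fit(P,r0):
    r=least_squares(lambda p:np.hypot(*(P-p).T)-r0,[.64,.13]);return r.x,r.fun.round(4)
q=[(405,335),(352,345),(455,345),(300,378),(512,378),(262,425),(548,425)]
f=lambda q,z:np.array([pt('w4',180+(a-1.5)/4,130+(b-1.5)/4,z)[:2] for a,b in q])
print('rim',fit(f(q,.025),.024))
im=c['image'].astype(int)
# per-column transition from dark side strip to bright top face of flange
edge=[];sil=[]
for u in range(248,317,2):
    col=im[190:260,u]; g=(col[:,1]>1.25*col[:,0])&(col[:,1]>60); b=g&(col[:,1]>190)
    if b.any(): edge.append((u,190+b.argmax()-.5)); sil.append((u,190+g.argmax()-.5))
print(edge[::4],sil[::4])
fl=lambda e,z:np.array([pt('w4',a,b,z)[:2] for a,b in e])
zt=pos[2]-.0114+.009
print('flange top',fit(fl(edge,zt),.023)); print('flange bottom',fit(fl(sil,zt-.006),.023)); print(pos)
```

```text
rim (array([0.63994761, 0.13040867]), array([ 0.0004,  0.0001, -0.    , -0.0004, -0.0002, -0.0001, -0.0001]))
[(248, np.float64(241.5)), (256, np.float64(234.5)), (264, np.float64(231.5)), (272, np.float64(228.5)), (280, np.float64(227.5)), (288, np.float64(227.5)), (296, np.float64(230.5)), (304, np.float64(233.5)), (312, np.float64(239.5))] [(248, np.float64(239.5)), (256, np.float64(232.5)), (264, np.float64(228.5)), (272, np.float64(225.5)), (280, np.float64(224.5)), (288, np.float64(224.5)), (296, np.float64(227.5)), (304, np.float64(230.5)), (312, np.float64(237.5))]
flange top (array([0.64063037, 0.13017667]), array([ 0.0002, -0.0002, -0.0002, -0.    ,  0.0002,  0.0001,  0.0001,
        0.0001, -0.0004, -0.0002, -0.0001,  0.0002, -0.0001,  0.0003,
        0.0001,  0.    , -0.    , -0.    ,  0.    ,  0.0001,  0.0002,
       -0.0001,  0.0001, -0.0001, -0.0003,  0.    , -0.    , -0.0001,
       -0.    ,  0.0001, -0.0002,  0.0001, -0.    ,  0.    ,  0.0001]))
flange bottom (array([0.64028087, 0.1302698 ]), array([ 0.0001, -0.    , -0.    , -0.0003, -0.0001,  0.0002,  0.0001,
        0.0001, -0.0004, -0.0002, -0.0001,  0.0002, -0.0001,  0.0003,
        0.0001,  0.    , -0.    , -0.    ,  0.    ,  0.0001,  0.0003,
       -0.0001,  0.0001, -0.0001, -0.0003,  0.0001,  0.0001,  0.0001,
        0.0001, -0.0002,  0.    , -0.0001, -0.0001,  0.    , -0.0001]))
[0.64116228 0.13046553 0.05072364]
```

Call:
move_arm:
  motion:
    - [-0.006,-0.002,0.08,0,0,0]
    - [-0.006,-0.002,0.14,0,0,0]
    - [-0.006,-0.002,0.17,0,0,0]
    - [-0.006,-0.002,0.185,0,0,0]
    - [-0.006,-0.002,0.2,0,0,0]
    - [-0.006,-0.002,0.2,0,0,0]

```text
time: 7.3
tool_pos: [0.64, 0.1314, 0.0302]
tool_rot: [3.141, 0.0, -0.048]
contact_force: [0.7, -0.4, -0.9]
opening: 0.0276
grip_force: 15.0
```

Call:
move_arm:
  motion:
    - [0,0,0.008,0,0,0]
    - [0,0,0.016,0,0,0]
    - [0,0,0.024,0,0,0]
    - [0,0,0.03,0,0,0]
    - [0,0,0.03,0,0,0]
    - [0,0,0.03,0,0,0]

```text
time: 8.05
tool_pos: [0.6401, 0.1314, 0.0274]
tool_rot: [3.141, -0.0, -0.048]
contact_force: [-1.8, -0.6, 2.6]
opening: 0.027
grip_force: 15.0
```

Call:
move_arm:
  motion:
    - [0,0,0.005,0,0,0]
    - [0,0,0.01,0,0,0]
    - [0,0,0.01,0,0,0]
    - [0,0,0.01,0,0,0]

```text
time: 8.55
tool_pos: [0.6401, 0.1314, 0.0273]
tool_rot: [3.142, -0.0, -0.048]
contact_force: [-2.4, 0.9, 8.2]
opening: 0.0272
grip_force: 15.0
```

Call:
move_arm:
  motion:
    - [0,0,-0.008,0,0,0]
    - [0,0,-0.008,0,0,0]
    - [0,0,-0.008,0,0,0]
    - [0,0,-0.008,0,0,0]
    - [0,0,-0.008,0,0,0]
    - [0,0,-0.008,0,0,0]
  fingers: 0.3

```text
time: 9.3
tool_pos: [0.64, 0.1314, 0.0269]
tool_rot: [3.142, 0.0, -0.048]
contact_force: [-0.2, -0.6, -0.5]
opening: 0.0595
grip_force: 0.0
```

Call:
move_arm:
  motion:
    - [0,0,-0.1,0,0,0]
    - [0,0,-0.4,0,0,0]
    - [0,0,-0.8,0,0,0]
    - [0,0,-1,0,0,0]
    - [0,0,-1,0,0,0]

```text
time: 9.93
tool_pos: [0.6413, 0.1316, 0.1296]
tool_rot: [-3.141, -0.005, -0.048]
contact_force: [0.4, 0.1, 0.6]
opening: 0.0598
grip_force: 0.0
```

Run:
```python
from h import *
c=snap('wrist','w5'); s=robot.observe();print(s['tool_pos'],s['opening'])
P=green('w5'); print(np.percentile(P[:,2],[2,20,40,60,80,98]).round(4))
F=P[P[:,2]<.03];B=P[P[:,2]>.036]
print('flange',cv2.minEnclosingCircle(F[:,:2].astype(np.float32)),np.median(F[:,2]));print('barrel',cv2.minEnclosingCircle(B[:,:2].astype(np.float32)),B[:,2].max())
im=cv2.imread('pics/w5.png');cv2.imwrite('pics/w5b.png',cv2.resize(im[100:400,80:480],None,fx=2,fy=2,interpolation=cv2.INTER_CUBIC))
```

```text
[0.64029819 0.13144559 0.1277706 ] 0.059564856057801464
[0.023  0.0243 0.0251 0.0398 0.0435 0.0452]
flange ((0.6389604210853577, 0.13096778094768524), 0.023988014087080956) 0.02462106427077357
barrel ((0.6397619843482971, 0.1309664398431778), 0.014092186465859413) 0.04650332265677945
```

View pics/w5b.png

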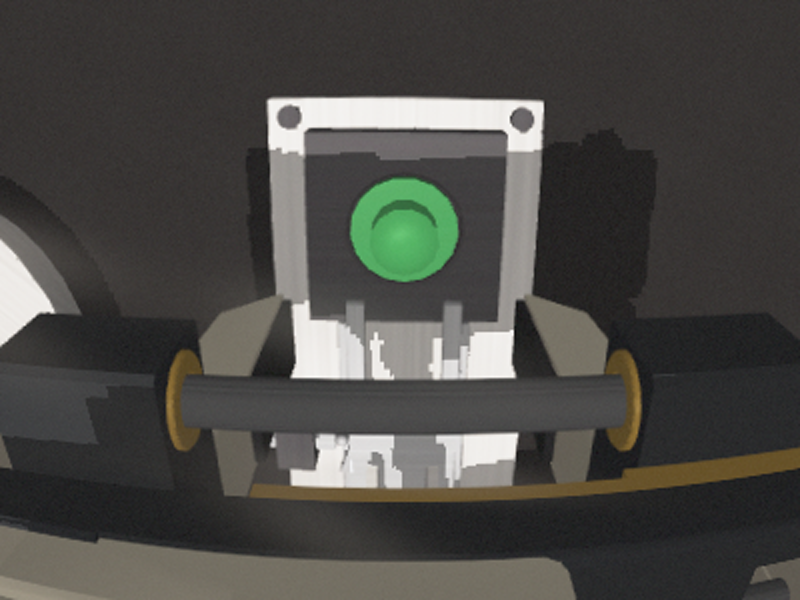

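The lens is seated and free. It sits concentric in the recess at crop (404,230), with the flange top at z 0.0246, flush with the block. Next I'll locate the push plate from the first images' range data.

Run:
```python
from h import *
y=-.0485; n=np.array([.6400,.1307]); ex=np.array([np.cos(y),np.sin(y)]); ey=np.array([-ex[1],ex[0]])
o=n-.075*ex; print('origin',o)
for t,(u0,u1,v0,v1) in (('top0',(185,250,140,250)),('side0',(150,280,225,300))):
    P=np.array([pt(t,u,v) for u in range(u0,u1) for v in range(v0,v1)])
    Q=np.c_[(P[:,:2]-o)@ex,(P[:,:2]-o)@ey,P[:,2]-.003]
    S=Q[(Q[:,2]>.045)&(Q[:,2]<.08)&(abs(Q[:,1])<.05)&(abs(Q[:,0])<.12)]
    print(t,len(S),np.percentile(S,[2,25,50,75,98],axis=0).round(4).tolist())
    T=S[S[:,2]>.066];print('top edge',len(T),T.min(0).round(4),T.max(0).round(4),np.median(T,0).round(4))
```

```text
origin [0.56508819 0.13433607]
top0 189 [[-0.0777, -0.0232, 0.0466], [-0.0751, -0.0129, 0.0563], [-0.0702, 0.0005, 0.0684], [-0.0596, 0.0137, 0.0712], [-0.0397, 0.0236, 0.0746]]
top edge 108 [-0.0776 -0.0227  0.066 ] [-0.0655  0.0247  0.0759] [-0.0717  0.0008  0.0708]
side0 327 [[-0.0778, -0.0211, 0.0457], [-0.0764, -0.0082, 0.0527], [-0.0754, 0.0086, 0.0607], [-0.0691, 0.0197, 0.0689], [-0.0459, 0.0278, 0.0712]]
top edge 115 [-0.078  -0.0229  0.066 ] [-0.063   0.028   0.0718] [-0.0724  0.0041  0.0697]
```

The rear push face is at fixture x ≈ -0.0765, which is world (0.489, 0.138). I'll go behind it with the fingers shut.

Call:
move_arm:
  motion:
    - [-0.3,0,0,0,0,0]
    - [-0.65,0,0,0,0,0]
    - [-0.95,0,0,0,0,0]
  fingers: -1
  newtons: 20

```text
time: 10.35
tool_pos: [0.543, 0.1359, 0.1254]
tool_rot: [3.141, 0.003, -0.048]
contact_force: [-0.1, -0.5, -0.4]
opening: 0.034
grip_force: 0.0
```

Call:
move_arm:
  motion:
    - [-0.35,0,0,0,0,0]
    - [-0.7,0,0,0,0,0]
    - [-0.95,0.007,0,0,0,0]
    - [-0.95,0.007,0,0,0,0]
    - [-0.95,0.007,0,0,0,0]

```text
time: 10.98
tool_pos: [0.451, 0.1398, 0.1267]
tool_rot: [3.141, -0.0, -0.048]
contact_force: [0.2, -0.2, -0.1]
opening: 0.0003
grip_force: 0.0
```

Call:
move_arm:
  motion:
    - [0,0,0.2,0,0,0]
    - [0,0,0.5,0,0,0]
    - [0,0,0.8,0,0,0]
    - [0,0,0.9,0,0,0]
    - [0,0,0.9,0,0,0]

```text
time: 11.6
tool_pos: [0.4506, 0.1397, 0.0366]
tool_rot: [3.141, 0.001, -0.048]
contact_force: [-0.1, -0.8, 0.1]
opening: 0.0009
grip_force: 0.0
```

Run:
```python
from h import *
c=snap('side','s2'); s=robot.observe();print(s['tool_pos'],s['tool_rot'],s['opening'],s['contact_force'])
p=s['tool_pos'][:2]-np.array([.56509,.13434]);y=-.0485;print(p@[np.cos(y),np.sin(y)],p@[-np.sin(y),np.cos(y)])
im=cv2.imread('pics/s2.png');cv2.imwrite('pics/s2b.png',cv2.resize(im[150:310,120:320],None,fx=3.7,fy=3.7,interpolation=cv2.INTER_CUBIC))
```

```text
[0.45096948 0.13980165 0.03727108] [ 3.14158506e+00 -5.16610647e-04 -4.80794280e-02] 0.00013021498063230428 [1.0048628  0.15957979 0.29507539]
-0.11425111499188706 -7.74472488268528e-05
```

View pics/s2b.png

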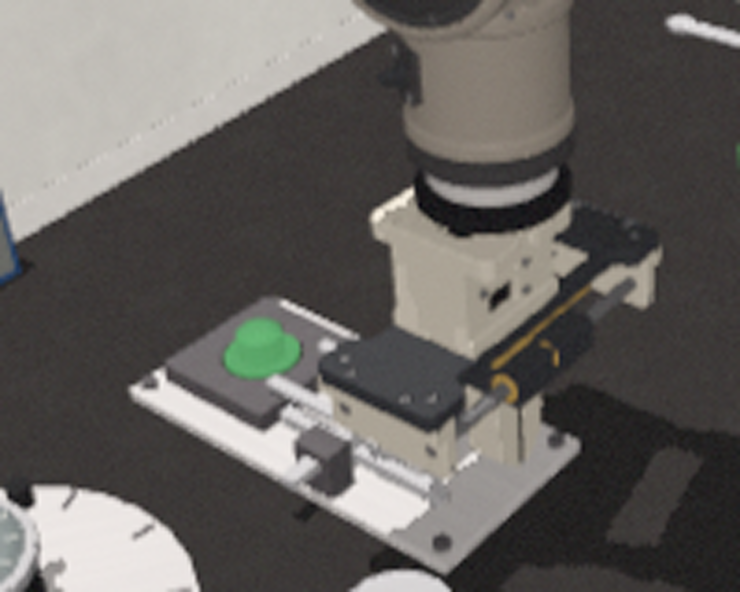

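The side view shows the shut fingers behind the push plate and the lens seated. I'll approach to find contact.

Call:
move_arm:
  motion:
    - [0.07,0,0,0,0,0]
    - [0.14,0,0,0,0,0]
    - [0.2,0,0,0,0,0]
    - [0.22,0,0,0,0,0]
    - [0.22,0,0,0,0,0]

```text
time: 12.28
tool_pos: [0.4722, 0.1387, 0.037]
tool_rot: [3.141, 0.0, -0.048]
contact_force: [-0.6, -0.1, -0.8]
opening: 0.0005
grip_force: 0.0
```

Call:
move_arm:
  motion:
    - [0.01,0,0,0,0,0]
    - [0.02,0,0,0,0,0]
    - [0.03,0,0,0,0,0]
    - [0.03,0,0,0,0,0]

```text
time: 12.78
tool_pos: [0.4752, 0.1386, 0.037]
tool_rot: [3.142, -0.0, -0.048]
contact_force: [-0.5, 0.8, 0.0]
opening: 0.0004
grip_force: 0.0
```

Call:
move_arm:
  motion:
    - [0.01,0,0,0,0,0]
    - [0.02,0,0,0,0,0]
    - [0.02,0,0,0,0,0]

```text
time: 13.15
tool_pos: [0.4772, 0.1385, 0.037]
tool_rot: [3.142, 0.0, -0.048]
contact_force: [0.3, 0.3, -0.6]
opening: 0.0005
grip_force: 0.0
```

Call:
move_arm:
  motion:
    - [0.01,0,0,0,0,0]
    - [0.02,0,0,0,0,0]
    - [0.02,0,0,0,0,0]

```text
time: 13.52
tool_pos: [0.4788, 0.1384, 0.0369]
tool_rot: [3.141, 0.001, -0.048]
contact_force: [-4.3, 0.2, 1.6]
opening: 0.0005
grip_force: 1.7
```

Call:
move_arm:
  motion:
    - [0.02,0,0,0,0,0]
    - [0.04,0,0,0,0,0]
    - [0.06,0,0,0,0,0]
    - [0.08,0,0,0,0,0]
    - [0.1,0,0,0,0,0]
    - [0.12,0,0,0,0,0]
    - [0.14,0,0,0,0,0]
    - [0.15,0,0,0,0,0]
    - [0.15,0,0,0,0,0]

```text
time: 14.65
tool_pos: [0.492, 0.1376, 0.0368]
tool_rot: [3.141, 0.005, -0.048]
contact_force: [-9.6, -0.1, 7.4]
opening: 0.0002
grip_force: 5.3
```

Call:
move_arm:
  motion:
    - [0.02,0,0,0,0,0]
    - [0.04,0,0,0,0,0]
    - [0.05,0,0,0,0,0]
    - [0.05,0,0,0,0,0]

```text
time: 15.15
tool_pos: [0.4989, 0.1373, 0.0368]
tool_rot: [3.141, 0.001, -0.048]
contact_force: [-4.0, -0.3, -0.3]
opening: 0.0005
grip_force: 1.9
```

Call:
move_arm:
  motion:
    - [0.02,0,0,0,0,0]
    - [0.04,0,0,0,0,0]
    - [0.05,0,0,0,0,0]
    - [0.05,0,0,0,0,0]

```text
time: 15.65
tool_pos: [0.5029, 0.137, 0.0367]
tool_rot: [3.141, 0.003, -0.048]
contact_force: [-8.0, -0.7, 4.3]
opening: 0.0006
grip_force: 4.1
```

Call:
move_arm:
  motion:
    - [0.015,0,0,0,0,0]
    - [0.03,0,0,0,0,0]
    - [0.04,0,0,0,0,0]
    - [0.04,0,0,0,0,0]
    - [0.04,0,0,0,0,0]
    - [0.04,0,0,0,0,0]

```text
time: 16.4
tool_pos: [0.5066, 0.1368, 0.0368]
tool_rot: [3.141, 0.004, -0.048]
contact_force: [-8.3, -0.9, 5.5]
opening: 0.0003
grip_force: 4.4
```

Run:
```python
from h import *
c=snap('side','s3'); s=robot.observe();print(s['tool_pos'],s['contact_force'])
im=cv2.imread('pics/s3.png');cv2.imwrite('pics/s3b.png',cv2.resize(im[150:310,120:320],None,fx=3.7,fy=3.7,interpolation=cv2.INTER_CUBIC))
```

```text
[0.50656407 0.13684399 0.03674256] [-8.86249342 -0.8360769   4.81464828]
```

View pics/s3b.png

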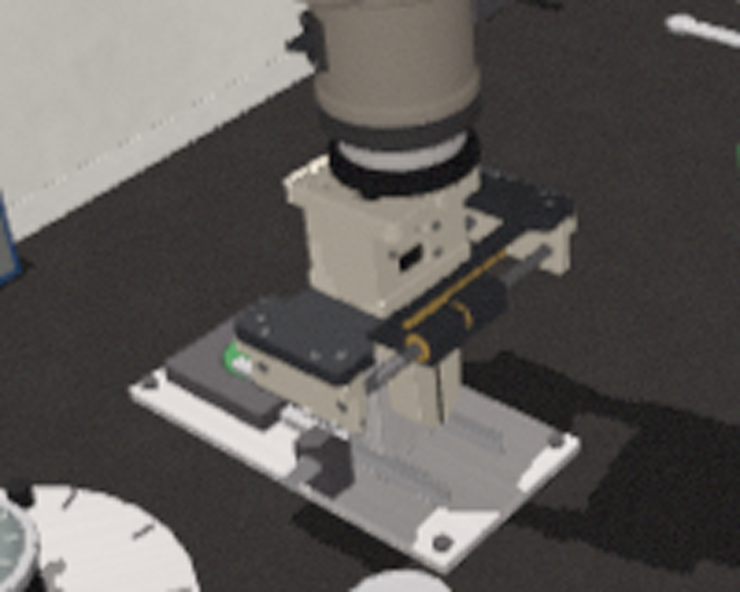

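The fork is over the lens flange. The 8.6 N push matches the spring at about 28 mm of travel, which is past the click and short of the end stop. I'm handing it in.

```bash
python3 -c "
from cell import robot
print(robot.hand_in())"
```

```text
the job is handed in; nothing more can be done
None
```

The round lens is seated flush in the recess and released, and the keeper slide is held at about 28 mm, past its ratchet click; the job was handed in at about 16.5 s, and no verdict was returned.

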